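# Find the unlatched tool case and snap its catch

## Task

One of the three tool cases was put away without its catch done up: tug the lids up by their orange handles, firmly but without forcing a catch that holds, until you find the one that lifts, and raise that lid a clear couple of centimetres to be sure. Then lower it and push its black front catch home until it snaps, so that all three cases are shut and latched. Do not touch the catches of the two sound cases, and leave the tin, the finial and the marker where they are.

Things in the scene. Friction and masses are not known exactly. Their poses are not given: they have to be found in the camera images.
- case_1: dark plastic tool case, the left one (largest y), fixed on a mat; the three are alike, with one yaw. Origin: centre of underside; -x = front (towards the robot), y across. 110 (x) x 86 (y) mm, base 36 high, 50 with shut lid. Exactly one case starts unlatched; which one varies and no reading tells. Its lid lies shut by its own weight (about 2 N at the handle) and lifts freely.
- case_2: dark plastic tool case, the middle one, fixed on a mat; the three are alike, with one yaw. Origin: centre of underside; -x = front (towards the robot), y across. 110 (x) x 86 (y) mm, base 36 high, 50 with shut lid. Exactly one case starts unlatched; which one varies and no reading tells. Its lid lies shut by its own weight (about 2 N at the handle) and lifts freely.
- case_3: dark plastic tool case, the right one, fixed on a mat; the three are alike, with one yaw. Origin: centre of underside; -x = front (towards the robot), y across. 110 (x) x 86 (y) mm, base 36 high, 50 with shut lid. Exactly one case starts unlatched; which one varies and no reading tells. Its lid lies shut by its own weight (about 2 N at the handle) and lifts freely.
- handle_1 (a point): centre of the top face of the orange handle block on case_1's lid: 24 mm wide (case's y), 14 thick (x), 24 high; lid shut, 74 mm above the case's origin and 40 mm in front of it; moves with the lid. Pinch it from above across its 24 mm width; gripped hard it pivots only stiffly between the pads. A latched lid gives less than 0.03 rad to a 10 N tug here.
- push_1 (a point): fixed point of case_1, 38 mm above its origin: outer face of its black catch plate when latched (upright; 74 mm ahead of the origin, 36 mm wide, hinged at its foot 8 mm up, top edge 46 mm up). Unlatched it leans out only 8 mm at the top and stays. With the lid down, push it here towards the case (case's +x): resists with 2 to 10 N, snaps over a bar on the lid, stops hard.
- lid_1 (a joint): hinge of the lid of case_1, along the case's y, 55 mm behind and 36 mm above the case's origin: 0 = shut, grows as it opens (rad), up to 1.2. It falls shut when let go; the catch can hook it only when it is shut (below about 0.01 rad).
- handle_2 (a point): centre of the top face of the orange handle block on case_2's lid: 24 mm wide (case's y), 14 thick (x), 24 high; lid shut, 74 mm above the case's origin and 40 mm in front of it; moves with the lid. Pinch it from above across its 24 mm width; gripped hard it pivots only stiffly between the pads. A latched lid gives less than 0.03 rad to a 10 N tug here.
- push_2 (a point): fixed point of case_2, 38 mm above its origin: outer face of its black catch plate when latched (upright; 74 mm ahead of the origin, 36 mm wide, hinged at its foot 8 mm up, top edge 46 mm up). Unlatched it leans out only 8 mm at the top and stays. With the lid down, push it here towards the case (case's +x): resists with 2 to 10 N, snaps over a bar on the lid, stops hard.
- lid_2 (a joint): hinge of the lid of case_2, along the case's y, 55 mm behind and 36 mm above the case's origin: 0 = shut, grows as it opens (rad), up to 1.2. It falls shut when let go; the catch can hook it only when it is shut (below about 0.01 rad).
- handle_3 (a point): centre of the top face of the orange handle block on case_3's lid: 24 mm wide (case's y), 14 thick (x), 24 high; lid shut, 74 mm above the case's origin and 40 mm in front of it; moves with the lid. Pinch it from above across its 24 mm width; gripped hard it pivots only stiffly between the pads. A latched lid gives less than 0.03 rad to a 10 N tug here.
- push_3 (a point): fixed point of case_3, 38 mm above its origin: outer face of its black catch plate when latched (upright; 74 mm ahead of the origin, 36 mm wide, hinged at its foot 8 mm up, top edge 46 mm up). Unlatched it leans out only 8 mm at the top and stays. With the lid down, push it here towards the case (case's +x): resists with 2 to 10 N, snaps over a bar on the lid, stops hard.
- lid_3 (a joint): hinge of the lid of case_3, along the case's y, 55 mm behind and 36 mm above the case's origin: 0 = shut, grows as it opens (rad), up to 1.2. It falls shut when let go; the catch can hook it only when it is shut (below about 0.01 rad).
- wax_tin: round brown wax tin, 70 mm across, 24 mm high, behind the cases; a bystander, origin at the centre of its underside
- turned_finial: turned reddish wooden finial, 38 mm across, 86 mm high, standing behind the cases; a bystander, origin at the centre of its underside
- marker: white and black marker pen, 17 x 135 mm, lying behind the cases; a bystander, origin at the centre of its underside
Mind the look-alikes: they are no part of the job. Leave any blue look-alike of the case_3 alone.

How it is judged:
On the way:
1. the unlatched lid has been lifted at least 0.12 rad (11 mm at the handle) (value of joint any of lid_1, lid_2, lid_3 above 0.12 rad), for 0.1 s.
At the end, for the whole second after the job is handed in: all three lids are shut (within 0.03 rad) and all three catches are snapped over their bars (thumb plates upright within 0.06 rad) (value of joint each of lid_1, lid_2, lid_3 below 0.03 rad and angle between each of catch_p_c0, catch_q_c0, catch_r_c0's own z axis and vertical below 0.06 rad); the robot touches nothing.
It fails at once if a catch that was holding is forced open (angle between any of catch_q_c0, catch_r_c0's own z axis and vertical above 0.12 rad).
It fails at once if the robot pushes the catch of a sound case (contact force between any of the fingers, the arm and catch_q_c0 above 1.5 N or contact force between any of the fingers, the arm and catch_r_c0 above 1.5 N).
It fails at once if the tin, the finial or the marker is moved more than 30 mm (distance of any of wax_tin, turned_finial, marker from where it was at the start of the episode above 0.03 m).
It also fails if it takes over 58 s, if anything falls off the work surface, if the arm or the gripper's body presses on something with over 40 N, if the wrist force passes 120 N, or if a joint passes its speed limit or range.

## Robot

A 6-joint arm with a two-finger parallel gripper is mounted at the origin on a cart in front of the work surface, level with it; the furniture and walls round the work are solid. World frame = base frame: x ahead of the robot, y to its left, z up, the work surface at z = 0. Lengths are in m, angles in rad, forces in N, time in s.
With the tool pointing down it reaches from about 0.4 to 0.925 m from the base axis. Payload 3.4 kg.
Tool frame: the origin (TCP) lies on the centre line of the jaws, within the pads' length; the fingertips stand 11 mm ahead of it and the grasp point (between the pads) lies 8 mm behind it; z points along the fingers, y is the line along which they close (so a half turn about z gives the same grasp; the last joint's range is limited). The gripper opens to 85 mm and grips with 20 to 120 N. Pads are 22 mm wide; open, the fingers measure 114 mm over their backs; the gripper's body (76 mm by 85 mm) begins 54 mm behind the grasp point. The pads swing forward as they close: fully open they stand 13 mm farther back than shut.
Start: joints at [-1.194, 0.307, 1.506, -0, 1.328, -0.073], TCP at [0.25, -0.518, 0.242] pointing down, gripper open.
Joint ranges: [-3.12, 3.12], [-1.05, 2.28], [0.14, 2.33], [-1.42, 4.57], [0.1, 2.73], [-2.68, 2.68]. Speed limits (rad/s): [2.57, 2.57, 3.14, 3.14, 3.14, 3.14].

## Interface

Orientations are given as [roll, pitch, yaw] about the fixed x, y, z axes, in that order (R = Rz(yaw) Ry(pitch) Rx(roll)).
In Python, from plant import robot gives the robot as it stands.
- The arm moves only by the shell command python3 -m crank 'ROWS'. ROWS is JSON, a list of rows, each a list of 3 entries, a list of its own where there are three numbers: the shift along the tool's x, y, z as a fraction of full scale, then the turn, a rotation vector about the tool's x, y, z as a fraction of full scale, then the opening, from -1 (shut) to 1 (fully open). In form: [[[tx, ty, tz], [ax, ay, az], jaw], ...]. A call has 1 to 12 rows; each row is the pose to reach, as a shift and turn from the pose commanded when the call began, along the tool's axes at that moment; what a row does not reach only later rows make up. Full scale, the value 1, is 500 mm for a shift and pi/2 rad for a turn. A row lasts 1/12 s, in which the tool goes at most 41.7 mm and 7.16 degrees, less where a joint would pass 70% of its speed; a pose out of reach is approached as far as the arm can. A call with a number of a shift or a turn outside -1 to 1 is refused whole. A call with a gripper value outside its range is refused whole. The fingers move at their own pace and stop on an object; the grip force is fixed at half the most. Time passes only in rows, so rows that repeat a pose let the fingers close. It gives the time, the measured TCP pose, the force, the opening and the grip force at its end, in the units of the state.
- robot.get_obs(): the state, without advancing time (a new reading comes with each control period).
- robot.read_camera(name): name is "side" or "top"; returns (picture, depth): 400x640x3 uint8, red, green, blue; 400x640 float32, m along the optical axis (not along the pixel's ray), 0 where there is no reading.
- robot.camera_params(name): a dict with "intrinsics" (3x3 intrinsics, pixels), "position" and "orientation" of the camera in the world. Camera axes: x right, y down, z forward; pixel columns grow to the right and rows downward; lengths in m; the calibration is good to about 2 mm. A picture is of the moment at which its call begins. camera_params takes no time and is no camera call.
- robot.job_done(): hands the job in; it is judged then, once.
Trained networks look in the newest picture that a camera, given by its name, has taken for a name from the list of things; names that differ only in an ending like _2 or _b are one class to them, and where a whole thing is asked for, a point or a joint stands for the part that bears it (a point fixed in the world has none). Each returns a list of dicts, best first, with "confidence" (0 to 1); they miss things now and then, are a little off and sometimes report something else, mostly with a low value. They report only what shows in the picture. A call takes as long as a camera call. They do not tell look-alikes from the thing itself.
- robot.search_frame(thing, camera): "extent" ([left, top, right, bottom] in pixels, round what is visible of it).
- robot.place_of(thing, camera): "uv" ([column, row] in pixels: a listed point, or the origin of a listed thing).
The state is a dict: "clock": time; "joints": joint angles; "dq": joint speeds; "joint_efforts": joint torques, N m; "position": TCP position; "eef_rot": TCP orientation; "ft_force": force on the tool from outside, world axes, zero at the start; "wrist_torque": the same for the moment, N m; "finger_gap": finger opening in m; "gripper_force": force on a finger pad.
Only numpy, scipy, OpenCV 4.12 (cv2) and the standard library are available. Lean on these libraries where they do the work, as an engineer would, in place of code of your own. Each camera call takes 0.05 s, during which the arm holds its last target. There are 200 camera calls.

## Working session

There is one attempt and no reset: what is moved stays moved. The work goes in short steps, Python scripts to look and compute and a shell command to move; the robot and the scene stay as the last step left them, time stands still between calls to the robot, and variables do not carry over. Pictures are saved under pics/ and viewed, at most 10 in all, crops included, and the job is handed in when it is done.

```bash
mkdir -p pics; ls; cat > h.py <<'E'
import numpy as np,cv2
from scipy.spatial.transform import Rotation as R
from plant import robot
def cam(n):
    p=robot.camera_params(n); return np.array(p["intrinsics"]),np.array(p["position"]),p["orientation"]
E
python3 - <<'E'
from h import *
for n in("top","side"):
    im,d=robot.read_camera(n); cv2.imwrite(f"pics/{n}0.png",im[:,:,::-1]); print(robot.camera_params(n))
    for t in("handle_1","push_1","case_1"):
        print(n,t,[(np.round(x["uv"],1).tolist(),round(x["confidence"],2)) for x in robot.place_of(t,n)])
o=robot.get_obs();print(o)
E
```

```text
pics
{'intrinsics': array([[380.43415457,   0.        , 322.07292326],
       [  0.        , 380.43415457, 202.3701626 ],
       [  0.        ,   0.        ,   1.        ]]), 'position': array([0.49516234, 0.10827437, 0.93460486]), 'orientation': array([-2.96963583, -0.00929861, -1.55465617])}
top handle_1 [([415.3, 256.2], 0.91), ([226.8, 149.7], 0.82), ([358.4, 253.5], 0.55)]
top push_1 [([409.3, 272.4], 0.92), ([356.7, 266.5], 0.76), ([225.6, 168.1], 0.69), ([308.5, 262.9], 0.62)]
top case_1 [([406.7, 240.7], 0.7), ([357.4, 235.4], 0.67), ([312.3, 233.0], 0.59)]
{'intrinsics': array([[445.8521146 ,   0.        , 314.62114335],
       [  0.        , 445.8521146 , 197.70752352],
       [  0.        ,   0.        ,   1.        ]]), 'position': array([ 0.46301413, -0.70189654,  0.54603391]), 'orientation': array([-2.09093786, -0.00381945, -0.23680324])}
side handle_1 [([259.5, 225.8], 0.67), ([332.7, 144.5], 0.66), ([266.9, 265.3], 0.62), ([276.6, 222.0], 0.61), ([258.3, 194.8], 0.58)]
side push_1 [([244.7, 212.7], 0.88), ([245.8, 281.1], 0.81), ([321.4, 160.7], 0.8), ([241.5, 241.2], 0.61), ([268.0, 263.9], 0.28)]
side case_1 [([346.1, 176.2], 0.87), ([285.3, 252.8], 0.76), ([277.1, 222.8], 0.72), ([291.6, 295.0], 0.58)]
{'clock': 0.4, 'joints': array([-1.19347756e+00,  3.06930187e-01,  1.50658466e+00, -7.10907581e-06,
        1.32840119e+00, -7.35123526e-02]), 'dq': array([ 0.00105479, -0.00149989, -0.00160042, -0.00074384,  0.00121754,
        0.00052851]), 'joint_efforts': array([ 1.23754708e-03, -4.56961119e+01, -2.51918918e+01,  2.79592729e-05,
        5.20416303e-03,  2.58694357e-06]), 'position': array([ 0.25047035, -0.51747721,  0.24216043]), 'eef_rot': array([-3.14126964e+00, -1.68690706e-05,  4.50832826e-01]), 'ft_force': array([ 0.36084129, -0.00534537, -0.74890524]), 'wrist_torque': array([-0.06249334, -0.00959711, -0.00430197]), 'gripper_force': 0.0, 'finger_gap': 0.0850212470998878}
```

View pics/top0.png

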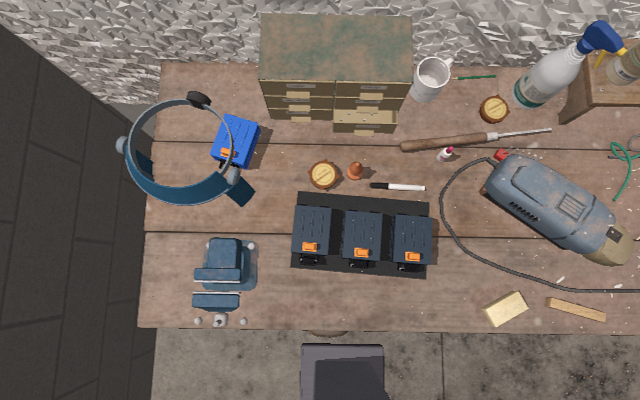

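View pics/side0.png

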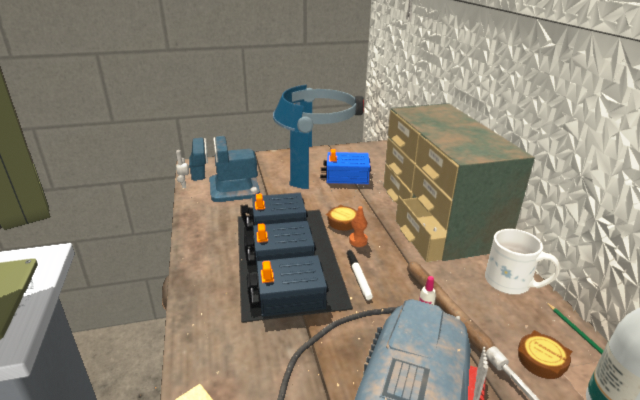

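The top view shows the three cases with orange handles near (310,246), (361,252) and (412,257). The blue look-alike sits at (235,140), and the tin, finial and marker lie behind the cases. Next I'll get handle positions from colour and depth.

```bash
cat >> h.py <<'E'
def world(n,mask,d):
    K,p,o=cam(n); v,u=np.nonzero(mask&(d>0)); z=d[v,u]
    return (R.from_euler("xyz",o).as_matrix()@np.array([(u-K[0,2])/K[0,0]*z,(v-K[1,2])/K[1,1]*z,z])).T+p
def orange(im):
    h=cv2.cvtColor(im,cv2.COLOR_RGB2HSV); return (h[...,0]>8)&(h[...,0]<20)&(h[...,1]>200)&(h[...,2]>150)
E
python3 - <<'E'
from h import *
for n in("top","side"):
    im,d=robot.read_camera(n); m=orange(im)
    k,l,s,c=cv2.connectedComponentsWithStats(m.astype(np.uint8))
    for i in range(1,k):
        if s[i,4]<25: continue
        P=world(n,l==i,d); q=P[(P[:,2]>P[:,2].max()-.006)]
        print(n,c[i].round(),s[i,4],"top",q.mean(0).round(4),"min",P.min(0).round(3),"max",P.max(0).round(3))
    if n=="top":
        # dark lid tops: z~0.05 plane
        A=world(n,d>0,d); h=cv2.cvtColor(im,cv2.COLOR_RGB2HSV)[d>0]
        for lo,hi in((.042,.056),(.002,.012)):
            s=(A[:,2]>lo)&(A[:,2]<hi)&(h[:,2]<90)&(A[:,0]>.3)&(A[:,0]<.55)&(A[:,1]>-.2)&(A[:,1]<.22)
            print(lo,s.sum(),cv2.minAreaRect(A[s,:2].astype(np.float32)),A[s,2].mean())
E
```

```text
0.042 909 ((0.5264297127723694, 0.006353244185447693), (0.31416985392570496, 0.05935395509004593), 87.20820617675781) 0.05080547368162127
0.002 1274 ((0.5134052634239197, -0.0010491758584976196), (0.3526322543621063, 0.07298598438501358), 89.63543701171875) 0.0037997098503631723
side [333. 156.] 41 top [0.7595 0.3199 0.0727] min [0.754 0.313 0.052] max [0.768 0.326 0.076]
side [259. 203.] 95 top [0.5418 0.1247 0.0759] min [0.533 0.113 0.053] max [0.553 0.143 0.079]
side [262. 234.] 120 top [0.5313 0.0065 0.0758] min [ 0.521 -0.006  0.033] max [0.542 0.09  0.078]
side [267. 274.] 132 top [ 0.5238 -0.1168  0.0745] min [ 0.515 -0.123  0.052] max [ 0.535 -0.093  0.078]
```

```bash
python3 - <<'E'
from h import *
im,d=robot.read_camera("top"); print(im[257,412],im[246,310])
h=cv2.cvtColor(im,cv2.COLOR_RGB2HSV); m=(h[...,0]<25)&(h[...,1]>190)&(h[...,2]>120); m[:225]=0;m[280:]=0
k,l,s,c=cv2.connectedComponentsWithStats(m.astype(np.uint8))
for i in range(1,k):
    if s[i,4]<25: continue
    P=world("top",l==i,d); q=P[np.abs(P[:,2]-.076)<.006]
    print(c[i].round(),s[i,4],len(q),"top",q.mean(0).round(4),"mid",((q.min(0)+q.max(0))/2).round(4),np.ptp(q,0).round(3))
A=world("top",d>0,d); hv=h[d>0]
for lo,hi in((.042,.056),(.002,.012)):
    s=(A[:,2]>lo)&(A[:,2]<hi)&(hv[:,2]<90)&(A[:,0]>.4)&(A[:,0]<.68)&(A[:,1]>-.2)&(A[:,1]<.22)
    print(lo,s.sum(),cv2.minAreaRect(A[s,:2].astype(np.float32)),A[s,2].mean())
# black catch plates: per-case front profile
for t in range(1,4):
    pass
print([ (np.round(x["uv"],1).tolist(),round(x["confidence"],2)) for x in robot.place_of("push_1","top")])
E
```

```text
[244 156  79] [244 159  81]
0.042 2774 ((0.5642813444137573, 0.006616637110710144), (0.3193691670894623, 0.14027439057826996), 85.89884185791016) 0.05213888337489744
0.002 3223 ((0.5780127048492432, -0.012467429041862488), (0.37336012721061707, 0.19925130903720856), 88.8692855834961) 0.0038951378985319814
[([411.3, 270.1], 0.86), ([357.9, 266.2], 0.83), ([223.9, 166.1], 0.83), ([308.6, 263.1], 0.7)]
```

```bash
python3 -m crank '[[[0.84,-0.483,0.1],[0,0,0.334],1],[[0.84,-0.483,0.1],[0,0,0.334],1],[[0.84,-0.483,0.1],[0,0,0.334],1],[[0.84,-0.483,0.1],[0,0,0.334],0.3],[[0.84,-0.483,0.1],[0,0,0.334],0.3],[[0.84,-0.483,0.1],[0,0,0.334],0.3],[[0.84,-0.483,0.1],[0,0,0.334],0.3],[[0.84,-0.483,0.1],[0,0,0.334],0.3],[[0.84,-0.483,0.1],[0,0,0.334],0.3],[[0.84,-0.483,0.1],[0,0,0.334],0.3],[[0.84,-0.483,0.1],[0,0,0.334],0.3],[[0.84,-0.483,0.1],[0,0,0.334],0.3]]'
python3 - <<'E'
from h import *
for n in("top","side"):
    im,d=robot.read_camera(n); h=cv2.cvtColor(im,cv2.COLOR_RGB2HSV)
    m=(h[...,0]<22)&(h[...,0]>5)&(h[...,1]>150)&(h[...,2]>150); m[:190]=0;m[285:]=0
    m[:,:230]=0;m[:,430:]=0
    k,l,s,c=cv2.connectedComponentsWithStats(m.astype(np.uint8))
    for i in range(1,k):
        if s[i,4]<25: continue
        P=world(n,l==i,d); q=P[np.abs(P[:,2]-.076)<.004]
        if len(q): print(n,c[i].round(),len(q),q.mean(0).round(4),"mid",((q.min(0)+q.max(0))/2).round(4),np.ptp(q,0).round(3))
    cv2.imwrite(f"pics/{n}1.png",im[:,:,::-1])
E
```

```text
clock: 1.6
position: [0.5245, -0.1149, 0.1924]
eef_rot: [-3.141, -0.001, -0.073]
ft_force: [0.4, -0.7, -0.1]
finger_gap: 0.0553
gripper_force: 0.0
top [309. 247.] 64 [0.5444 0.1299 0.0762] mid [0.5446 0.1304 0.0761] [0.014 0.023 0.007]
top [361. 252.] 66 [0.533  0.0107 0.0764] mid [0.5332 0.0112 0.0763] [0.014 0.023 0.007]
top [410. 258.] 3 [ 0.5195 -0.1076  0.075 ] mid [ 0.5195 -0.1073  0.075 ] [0.    0.004 0.005]
side [355. 226.] 24 [0.7315 0.0186 0.0758] mid [0.7313 0.0184 0.076 ] [0.012 0.007 0.007]
side [262. 234.] 41 [0.5317 0.0063 0.0757] mid [0.5317 0.0087 0.0752] [0.014 0.026 0.006]
side [267. 273.] 55 [ 0.5244 -0.1094  0.0757] mid [ 0.5251 -0.1071  0.0752] [0.014 0.024 0.006]
```

```bash
python3 -m crank '[[[-0.003,-0.013,0.08],[0,0,0],0.3],[[-0.003,-0.013,0.16],[0,0,0],0.3],[[-0.003,-0.013,0.22],[0,0,0],0.3],[[-0.003,-0.013,0.252],[0,0,0],0.3],[[-0.003,-0.013,0.252],[0,0,0],0.3],[[-0.003,-0.013,0.252],[0,0,0],-1],[[-0.003,-0.013,0.252],[0,0,0],-1],[[-0.003,-0.013,0.252],[0,0,0],-1],[[-0.003,-0.013,0.252],[0,0,0],-1],[[-0.003,-0.013,0.252],[0,0,0],-1]]'
```

```text
clock: 2.53
position: [0.5234, -0.107, 0.0682]
eef_rot: [-3.135, -0.003, -0.077]
ft_force: [2.2, 14.8, -0.2]
finger_gap: 0.0222
gripper_force: 59.0
```

```bash
python3 -m crank '[[[0,-0.003,-0.001],[0,0,0],-1],[[0,-0.003,-0.002],[0,0,0],-1],[[0,-0.003,-0.004],[0,0,0],-1],[[0,-0.003,-0.004],[0,0,0],-1]]'
```

```text
clock: 2.87
position: [0.5237, -0.1069, 0.0692]
eef_rot: [-3.138, -0.003, -0.076]
ft_force: [4.7, 9.8, -11.3]
finger_gap: 0.0225
gripper_force: 59.4
```

```bash
python3 -m crank '[[[0,0,-0.001],[0,0,0],-1],[[0,0,-0.002],[0,0,0],-1],[[0,0,-0.002],[0,0,0],-1]]'
```

```text
clock: 3.12
position: [0.5238, -0.1069, 0.0698]
eef_rot: [-3.138, -0.003, -0.076]
ft_force: [6.7, 8.9, -13.7]
finger_gap: 0.0227
gripper_force: 59.4
```

```bash
python3 -m crank '[[[0,0,0.006],[0,0,0],-1],[[0,0,0.006],[0,0,0],0.3],[[0,0,0.006],[0,0,0],0.3],[[0,0,0.004],[0,0,0],0.3],[[0,0,-0.05],[0,0,0],0.3],[[0,0,-0.1],[0,0,0],0.3],[[0.001,-0.08,-0.1],[0,0,0],0.3],[[0.001,-0.16,-0.1],[0,0,0],0.3],[[0.001,-0.239,-0.1],[0,0,0],0.3],[[0.001,-0.239,-0.1],[0,0,0],0.3],[[0.001,-0.239,-0.1],[0,0,0],0.3]]' && python3 -m crank '[[[0,0,0.05],[0,0,0],0.3],[[0,0,0.106],[0,0,0],0.3],[[0,0,0.106],[0,0,0],0.3],[[0,0,0.106],[0,0,0],-1],[[0,0,0.106],[0,0,0],-1],[[0,0,0.106],[0,0,0],-1],[[0,0,0.106],[0,0,0],-1],[[0,0,0.106],[0,0,0],-1]]'
```

```text
clock: 4.03
position: [0.5322, 0.0115, 0.1203]
eef_rot: [3.141, -0.002, -0.07]
ft_force: [-0.2, -0.4, -0.3]
finger_gap: 0.0557
gripper_force: 0.0
clock: 4.7
position: [0.5328, 0.0102, 0.0678]
eef_rot: [-3.141, -0.003, -0.075]
ft_force: [-0.3, 4.3, 5.4]
finger_gap: 0.0229
gripper_force: 59.8
```

```bash
python3 -m crank '[[[0,0,-0.001],[0,0,0],-1],[[0,0,-0.002],[0,0,0],-1],[[0,0,-0.004],[0,0,0],-1],[[0,0,-0.004],[0,0,0],-1]]'
```

```text
clock: 5.03
position: [0.5328, 0.0102, 0.0682]
eef_rot: [-3.141, -0.002, -0.074]
ft_force: [3.2, 3.8, -6.9]
finger_gap: 0.0231
gripper_force: 59.1
```

```bash
python3 -m crank '[[[0,0,-0.001],[0,0,0],-1],[[0,0,-0.002],[0,0,0],-1],[[0,0,-0.002],[0,0,0],-1]]'
```

```text
clock: 5.28
position: [0.533, 0.0102, 0.0686]
eef_rot: [-3.141, -0.002, -0.074]
ft_force: [4.1, 4.2, -10.5]
finger_gap: 0.0225
gripper_force: 59.2
```

```bash
python3 -m crank '[[[0,0,0.006],[0,0,0],-1],[[0,0,0.006],[0,0,0],0.3],[[0,0,0.006],[0,0,0],0.3],[[0,0,0.004],[0,0,0],0.3],[[0,0,-0.05],[0,0,0],0.3],[[0,0,-0.1],[0,0,0],0.3],[[0.005,-0.08,-0.1],[0,0,0],0.3],[[0.005,-0.16,-0.1],[0,0,0],0.3],[[0.005,-0.238,-0.1],[0,0,0],0.3],[[0.005,-0.238,-0.1],[0,0,0],0.3],[[0.005,-0.238,-0.1],[0,0,0],0.3]]' && python3 -m crank '[[[0,0,0.05],[0,0,0],0.3],[[0,0,0.106],[0,0,0],0.3],[[0,0,0.106],[0,0,0],0.3],[[0,0,0.106],[0,0,0],-1],[[0,0,0.106],[0,0,0],-1],[[0,0,0.106],[0,0,0],-1],[[0,0,0.106],[0,0,0],-1],[[0,0,0.106],[0,0,0],-1]]' && python3 -m crank '[[[0,0,-0.001],[0,0,0],-1],[[0,0,-0.002],[0,0,0],-1],[[0,0,-0.004],[0,0,0],-1],[[0,0,-0.004],[0,0,0],-1]]'
```

```text
clock: 6.2
position: [0.5428, 0.13, 0.1192]
eef_rot: [3.141, 0.0, -0.07]
ft_force: [-0.3, 0.8, -0.8]
finger_gap: 0.0557
gripper_force: 0.0
clock: 6.87
position: [0.5438, 0.1299, 0.0678]
eef_rot: [-3.138, -0.002, -0.075]
ft_force: [-0.9, 6.2, -2.3]
finger_gap: 0.0227
gripper_force: 58.9
clock: 7.2
position: [0.5443, 0.1298, 0.0695]
eef_rot: [-3.139, -0.003, -0.075]
ft_force: [2.2, 5.6, -8.1]
finger_gap: 0.0224
gripper_force: 59.1
```

```bash
python3 -m crank '[[[0,0,-0.001],[0,0,0],-1],[[0,0,-0.002],[0,0,0],-1],[[0,0,-0.002],[0,0,0],-1],[[0,0,-0.002],[0,0,0],-1]]'
```

```text
clock: 7.53
position: [0.5444, 0.1298, 0.0701]
eef_rot: [-3.139, -0.003, -0.075]
ft_force: [3.1, 6.0, -8.6]
finger_gap: 0.0229
gripper_force: 59.2
```

```bash
python3 -m crank '[[[0,0,-0.001],[0,0,0],-1],[[0,0,-0.002],[0,0,0],-1],[[0,0,-0.002],[0,0,0],-1],[[0,0,-0.002],[0,0,0],-1]]'
```

```text
clock: 7.87
position: [0.545, 0.1298, 0.0713]
eef_rot: [-3.139, -0.004, -0.075]
ft_force: [3.9, 6.1, -7.8]
finger_gap: 0.0222
gripper_force: 59.2
```

```bash
python3 -m crank '[[[0.002,0,-0.006],[0,0,-0.023],-1],[[0.002,0,-0.006],[0,-0.023,0],-1],[[0.005,0,-0.012],[0,-0.047,0],-1],[[0.008,0,-0.018],[0,-0.07,0],-1],[[0.011,0,-0.024],[0,-0.093,0],-1],[[0.014,0,-0.031],[0,-0.117,0],-1],[[0.017,0,-0.037],[0,-0.14,0],-1],[[0.017,0,-0.037],[0,-0.14,0],-1],[[0.017,0,-0.037],[0,-0.14,0],-1]]'
python3 - <<'E'
from h import *
im,d=robot.read_camera("side"); cv2.imwrite("pics/lift.png",cv2.resize(im[150:330,180:400,::-1],None,fx=3,fy=3))
E
```

```text
clock: 8.62
position: [0.5536, 0.1292, 0.0904]
eef_rot: [-3.138, 0.216, -0.074]
ft_force: [0.9, 5.4, -1.2]
finger_gap: 0.0225
gripper_force: 61.8
```

View pics/lift.png

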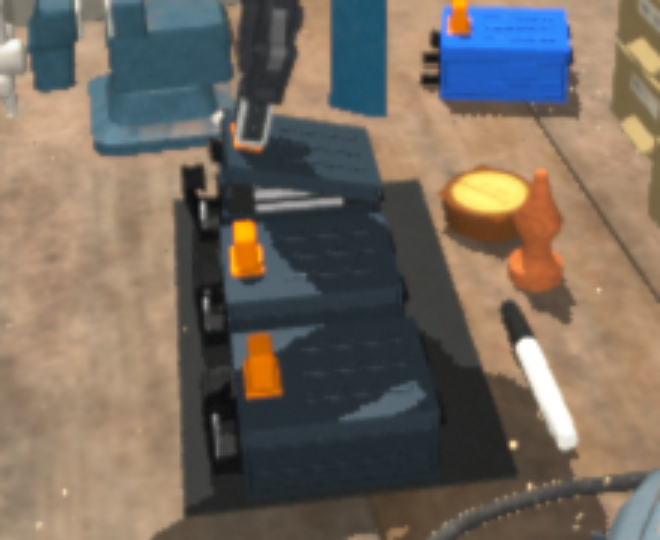

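The side picture shows case 1's lid well open, with the tools inside visible at about (290,200) in the crop. The other two lids are shut, so I'll lower this one.

```bash
python3 -m crank '[[[-0.002,0,0.008],[0,0.023,0],-1],[[-0.003,0,0.016],[0,0.047,0],-1],[[-0.005,0,0.024],[0,0.07,0],-1],[[-0.007,0,0.032],[0,0.093,0],-1],[[-0.008,0,0.04],[0,0.117,0],-1],[[-0.01,0,0.048],[0,0.14,0],-1],[[-0.01,0,0.05],[0,0.14,0],-1],[[-0.01,0,0.05],[0,0.14,0],-1]]'
```

```text
clock: 9.33
position: [0.5438, 0.1299, 0.0682]
eef_rot: [-3.138, -0.007, -0.074]
ft_force: [0.2, 5.7, 3.8]
finger_gap: 0.0225
gripper_force: 62.4
```

```bash
python3 -m crank '[[[0,0,0],[0,0,0],0.3],[[0,0,0],[0,0,0],0.3],[[0,0,0],[0,0,0],0.3],[[0,0,-0.06],[0,0,0],0.3],[[0,0,-0.12],[0,0,0],0.3],[[-0.07,0,-0.12],[0,0,0],-1],[[-0.142,0,-0.12],[0,0,0],-1],[[-0.142,0,-0.12],[0,0,0],-1],[[-0.142,0,-0.05],[0,0,0],-1],[[-0.142,0,0.02],[0,0,0],-1],[[-0.142,0,0.042],[0,0,0],-1],[[-0.142,0,0.042],[0,0,0],-1]]'
python3 - <<'E'
from h import *
im,d=robot.read_camera("side"); cv2.imwrite("pics/pre.png",cv2.resize(im[150:330,180:400,::-1],None,fx=3,fy=3))
print(robot.get_obs()["position"])
E
```

```text
clock: 10.33
position: [0.4673, 0.1329, 0.0417]
eef_rot: [3.139, 0.008, -0.074]
ft_force: [-0.4, 0.3, -0.5]
finger_gap: 0.0001
gripper_force: 0.0
[0.46877847 0.13320169 0.04304707]
```

View pics/pre.png

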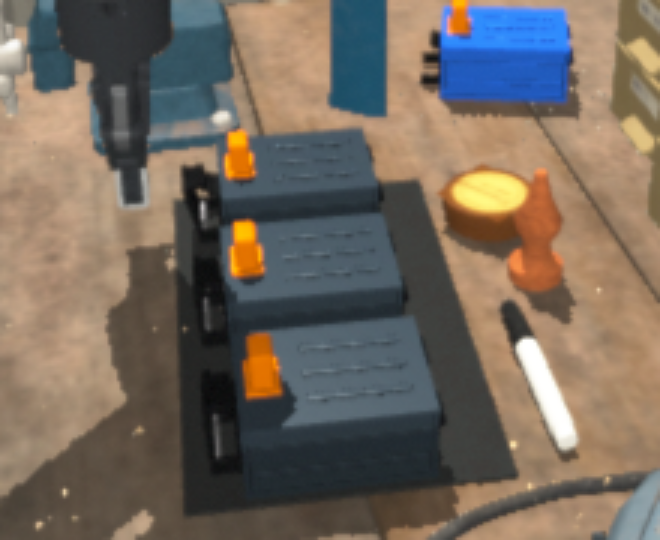

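The finger, at about (130,190) in the crop, stands in front of case 1's leaning catch at (195,190). The lid is shut, so I'll push now.

```bash
python3 -m crank '[[[0.02,0,0],[0,0,0],-1],[[0.034,0,0],[0,0,0],-1],[[0.04,0,0],[0,0,0],-1],[[0.044,0,0],[0,0,0],-1],[[0.048,0,0],[0,0,0],-1],[[0.052,0,0],[0,0,0],-1],[[0.052,0,0],[0,0,0],-1]]'
```

```text
clock: 10.97
position: [0.4948, 0.1319, 0.0448]
eef_rot: [3.141, 0.003, -0.074]
ft_force: [-4.6, 0.3, 4.5]
finger_gap: 0.0002
gripper_force: 2.3
```

```bash
python3 -m crank '[[[0.003,0,0],[0,0,0],-1],[[0.006,0,0],[0,0,0],-1],[[0.009,0,0],[0,0,0],-1],[[0.009,0,0],[0,0,0],-1]]'; python3 -m crank '[[[0.003,0,0],[0,0,0],-1],[[0.006,0,0],[0,0,0],-1],[[0.006,0,0],[0,0,0],-1]]'
```

```text
clock: 11.3
position: [0.4989, 0.1316, 0.0445]
eef_rot: [3.141, 0.004, -0.074]
ft_force: [-7.0, 1.2, 4.2]
finger_gap: -0.0001
gripper_force: 3.2
clock: 11.55
position: [0.4989, 0.1314, 0.0442]
eef_rot: [3.141, 0.009, -0.074]
ft_force: [-11.2, 2.6, 9.4]
finger_gap: 0.0001
gripper_force: 5.6
```

```bash
python3 -m crank '[[[0.003,0,0],[0,0,0],-1],[[0.006,0,0],[0,0,0],-1],[[0.008,0,0],[0,0,0],-1],[[0.008,0,0],[0,0,0],-1]]'
```

```text
clock: 11.88
position: [0.4991, 0.1312, 0.0439]
eef_rot: [3.14, 0.016, -0.075]
ft_force: [-16.9, 3.9, 14.1]
finger_gap: 0.0002
gripper_force: 8.8
```

```bash
python3 -m crank '[[[-0.04,0,0],[0,0,0],-1],[[-0.1,0,0],[0,0,0],-1],[[-0.1,0,0],[0,0,0],-1],[[-0.1,0,-0.08],[0,0,0],-1],[[-0.1,0,-0.16],[0,0,0],0.3],[[-0.1,0,-0.16],[0,0,0],0.3]]'
python3 - <<'E'
from h import *
im,d=robot.read_camera("side"); cv2.imwrite("pics/post.png",cv2.resize(im[180:320,220:340,::-1],None,fx=4.2,fy=4.2,interpolation=cv2.INTER_CUBIC))
o=robot.get_obs();print(o["position"],o["ft_force"])
E
```

```text
clock: 12.38
position: [0.4639, 0.1359, 0.1307]
eef_rot: [-3.138, -0.014, -0.073]
ft_force: [1.5, 0.3, 0.1]
finger_gap: 0.0232
gripper_force: 0.0
[0.46285679 0.13563324 0.12864129] [ 0.15534259 -0.45953293  0.83571654]
```

View pics/post.png

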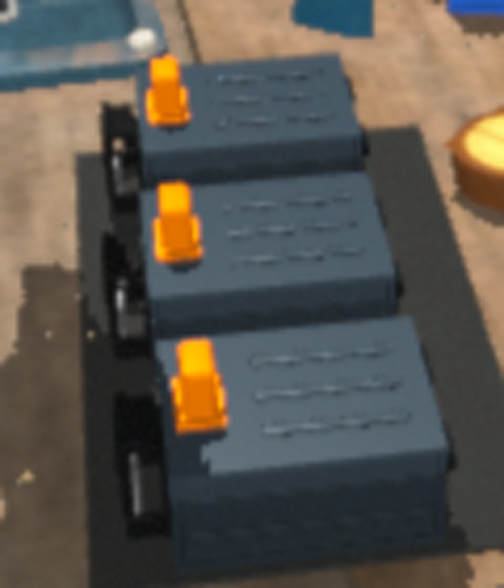

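Catch 1 at (120,150) in the crop now stands upright like the other two. I'll tug gently once to confirm it holds.

```bash
python3 -m crank '[[[0.08,0,0],[0,0,0],0.3],[[0.162,0,0],[0,0,0],0.3],[[0.162,0,0],[0,0,0],0.3],[[0.162,0,0.06],[0,0,0],0.3],[[0.162,0,0.122],[0,0,0],0.3],[[0.162,0,0.122],[0,0,0],0.3],[[0.162,0,0.122],[0,0,0],-1],[[0.162,0,0.122],[0,0,0],-1],[[0.162,0,0.122],[0,0,0],-1],[[0.162,0,0.122],[0,0,0],-1]]' && python3 -m crank '[[[0,0,-0.001],[0,0,0],-1],[[0,0,-0.003],[0,0,0],-1],[[0,0,-0.004],[0,0,0],-1],[[0,0,-0.004],[0,0,0],-1]]'
```

```text
clock: 13.27
position: [0.5396, 0.1302, 0.0642]
eef_rot: [-3.139, -0.002, -0.074]
ft_force: [-0.5, 6.5, 2.5]
finger_gap: 0.0231
gripper_force: 59.4
clock: 13.6
position: [0.5397, 0.1302, 0.0648]
eef_rot: [-3.139, -0.002, -0.074]
ft_force: [3.6, 5.5, -7.8]
finger_gap: 0.0226
gripper_force: 60.7
```

```bash
python3 -m crank '[[[0,0,-0.001],[0,0,0],-1],[[0,0,-0.002],[0,0,0],-1],[[0,0,-0.002],[0,0,0],-1],[[0,0,-0.002],[0,0,0],-1]]'
```

```text
clock: 13.93
position: [0.5398, 0.1302, 0.0652]
eef_rot: [-3.139, -0.001, -0.074]
ft_force: [4.8, 4.9, -12.7]
finger_gap: 0.0226
gripper_force: 61.8
```

It holds at 12.7 N with only 1 mm of give, so the lid is latched. I'll unload, release and withdraw.

```bash
python3 -m crank '[[[0,0,0.006],[0,0,0],-1],[[0,0,0.006],[0,0,0],0.3],[[0,0,0.006],[0,0,0],0.3],[[0,0,0.004],[0,0,0],0.3],[[0,0,-0.07],[0,0,0],0.3],[[0,0,-0.15],[0,0,0],0.3],[[0,0,-0.22],[0,0,0],0.3],[[0,0,-0.22],[0,0,0],0.3],[[0,0,-0.22],[0,0,0],0.3]]'
python3 - <<'E'
from h import *
im,d=robot.read_camera("side"); cv2.imwrite("pics/end.png",cv2.resize(im[180:320,220:400,::-1],None,fx=4,fy=4))
o=robot.get_obs();print(o["position"],o["ft_force"])
E
```

```text
clock: 14.68
position: [0.5405, 0.1289, 0.1792]
eef_rot: [-3.14, -0.006, -0.074]
ft_force: [0.3, 0.3, -0.4]
finger_gap: 0.0558
gripper_force: 0.0
[0.53887643 0.12867606 0.17729028] [-0.31322524 -0.08061149 -0.34203247]
```

View pics/end.png

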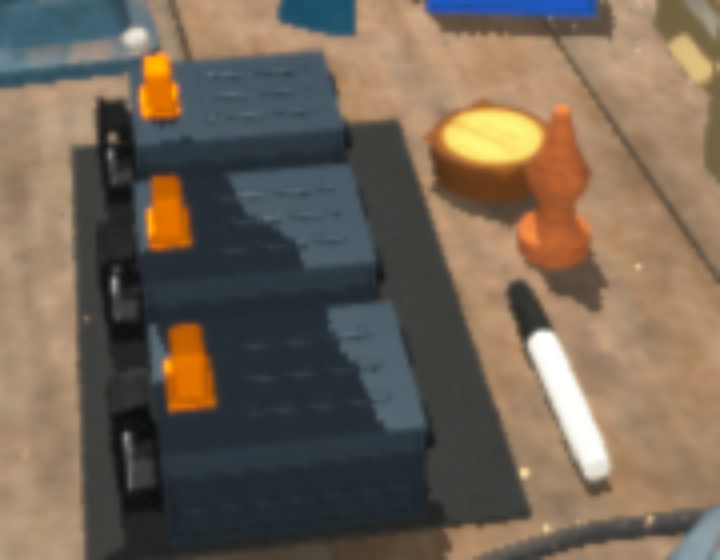

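All three lids are shut with their catches upright at (115,150), (120,290) and (135,450) in the crop. The tin, finial and marker haven't moved.

```bash
python3 -c "
from plant import robot
print(robot.job_done())"
```

```text
the job is handed in; nothing more can be done
None
```

Case 1 (the left one) was the unlatched case: I lifted its lid about 22 mm, lowered it and pushed its catch home, and it then held a 12.7 N tug; all three cases are shut and latched, the bystanders are untouched, and the job is handed in (the hand-in returned no verdict).

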